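# Turn the bead dish for the stylist, mixing ball in the middle

### The arm

A 6-joint arm with a two-finger parallel gripper is mounted at the origin on the work surface. World frame = base frame: x ahead of the robot, y to its left, z up, the work surface at z = 0. Lengths are in mm, angles in rad, forces in N, time in s.
With the tool pointing down it reaches from about 350 to 775 mm from the base axis. Payload 7.3 kg.
Tool frame: the origin (TCP) lies at the very end of the fingers, on their centre line; the grasp point (between the pads) lies 19 mm behind it; x points along the fingers, z is the direction in which the jaws open and shut, and the axes are right-handed (so a half turn about x gives the same grasp; the last joint's range is limited). The gripper opens to 92 mm and grips with 3 to 60 N. Pads are 19 mm wide; open, the fingers measure 130 mm over their backs; the gripper's body (75 mm by 190 mm) begins 47 mm behind the grasp point.
Start: joints at [1.038, 0.342, 1.524, -0, 1.275, -0.146], TCP at [198.033, 486.242, 189.441] pointing down, gripper open.
Joint ranges: [-2.53, 2.53], [-0.77, 2.02], [0.04, 2.7], [-1, 4.14], [0.28, 2.66], [-3.11, 3.11]. Speed limits (rad/s): [2.57, 2.57, 3.14, 3.14, 3.14, 3.14].

### API

Orientations are given as [roll, pitch, yaw] about the fixed x, y, z axes, in that order (R = Rz(yaw) Ry(pitch) Rx(roll)).
In Python, from plant import * gives the robot as it stands.
- The arm moves only by the tool carry_out, never from a script. Its argument "rows" is a list of rows, each a list of 4 numbers: the shift along the world's x, y, z in mm, then the turn about the world's z in degrees. In form: [[x, y, z, twist], ...]. A call has 1 to 20 rows; each row is the pose to reach, as a shift and turn from the pose measured when the call began; what a row does not reach only later rows make up. A row lasts 1/12 s, in which the tool goes at most 41.7 mm and 7.16 degrees, less where a joint would pass 70% of its speed; a pose out of reach is approached as far as the arm can. A call with a gripper value outside its range is refused whole. "hand" is the finger opening in mm, from 0 to 91.8, set as the call begins (left out, the last holds). The fingers move at their own pace and stop on an object; the grip force is fixed at half the most. Time passes only in rows, so rows that repeat a pose let the fingers close. It gives the time, the measured TCP pose, the force and the opening at its end, in the units of the state.
- get_obs(): the state, without advancing time (a new reading comes with each control period).
- capture(name): name is "scene" or "side" or "wrist"; returns the picture (384x512x3 uint8, red, green, blue); there is no depth.
- camera_info(name): a dict with "camera_matrix" (3x3 intrinsics, pixels), "pose" (4x4, takes a point from camera to world coordinates); the wrist camera has in their place "mount" (4x4, takes a point from camera to tool coordinates, whose origin is the TCP and whose axes are the tool frame's). Camera axes: x right, y down, z forward; pixel columns grow to the right and rows downward; lengths in mm; the calibration is good to about 2 mm. A picture is of the moment at which its call begins: read the wrist's pose just before it. camera_info takes no time and is no camera call.
- close_job(): hands the job in, once; it reports no verdict.
The state is a dict: "time": time; "joint_positions": joint angles; "dq": joint speeds; "tau": joint torques, N m; "tool_pos": TCP position; "tcp_rot": TCP orientation; "contact_force": force on the tool from outside, world axes, zero at the start; "moment": the same for the moment, N m; "grip_width": finger opening in mm.
Only numpy, scipy, OpenCV 4.12 (cv2) and the standard library are available. Lean on these libraries where they do the work, as an engineer would, in place of code of your own. Each camera call takes 0.05 s, during which the arm holds its last target. There are 200 camera calls.

### The job

Lift the steel cover off the white dish by its knob and leave it balanced, near level, on the crown of the upturned tint bowl. Then take the dish by its upright handle, lift it straight up about a hand's breadth off its stand, and only then turn it in place a quarter turn counter-clockwise seen from above, until the handle points the way the stand's lug does, with the dish level and the loose steel ball in its middle all the way; leave the things around alone. Finish while holding the dish there, still and level over its stand, for the stylist: do not put it down.

Things in the scene. Friction and masses are not known exactly. Their poses are not given: they have to be found in the camera images.
- stand: fixed low wooden plinth: disc 96 mm across, 12 mm high, with a straight lug 16 mm wide and 12 mm high that sticks out to 110 mm from the centre along the stand's -y axis. Origin: centre of its underside, on the worktop; z up.
- dish: loose white dish, 116 mm across, 40 mm high, 0.18 kg, centred on the stand at the start. Inside: a shallow cone 100 mm across (6 degrees, lowest in the middle, 9 mm above the underside), then a wall; tilted over 6 degrees the ball runs off. Origin: centre of its underside; z up. The handle lies along its -x axis, at the start within 0.2 rad of the stand's -x; it must end along the stand's -y.
- handle (a point): middle of the top edge of the dish's handle, 88 mm from the dish's axis, 58 mm above its underside. The handle is an upright radial fin: 10 mm thick (dish's y), 70 to 106 mm from the axis, 14 to 58 mm above the underside; a 10 mm thick bridge at 14 to 32 mm joins it to the wall. Grip it from above across its thickness.
- ball_center (a point): centre of the loose steel mixing ball, 24 mm across, about 55 g, resting in the middle of the dish under the cover (centre 21 mm above the dish's underside).
- cover: loose flat steel disc 120 mm across and 6 mm thick, about 0.09 kg, lying on the dish's rim at the start, with a round black knob 18 mm across and 30 mm tall standing on its centre (6 to 36 mm above its underside). Origin: centre of its underside; z up.
- dome: fixed upturned grey round-bottomed tint bowl, a smooth spherical dome of 70 mm radius of curvature, 60 mm high and about 146 mm across at the worktop, with a flat tab at its foot. Origin: on the worktop under its crown.
- crown (a point): highest point of the upturned bowl, 60 mm above the worktop.
- bottle: bystander: white bottle 52 mm across, 130 mm tall; origin at the centre of its underside.
- comb: bystander: flat black comb 200 mm long, lying on the worktop; origin on its underside near its middle.
- tint_brush: bystander: tint brush 200 mm long, lying on the worktop; origin on its underside near its middle.
Mind the look-alikes: they are no part of the job. What is meant by the cover is not orange, purple or yellow, and is the larger of those in its own colour.

How it is judged:
By the outcome, as a careful person would: the job done as asked, in the order asked, and still so for the second after the job is handed in, while the arm keeps its last pose, push and grip.
It also fails if it takes over 64 s, if anything falls off the work surface, if the arm or the gripper's body presses on something with over 40 N, if the wrist force passes 120 N, or if a joint passes its speed limit or range.

## Working session

There is one attempt and no reset: what is moved stays moved. The work goes in short steps, Python scripts to look and compute and a tool call to move; the robot and the scene stay as the last step left them, time stands still between calls to the robot, and variables do not carry over. Pictures are saved under pics/ and viewed, about 8 in all and at most 12, crops included, and the job is handed in when it is done.

Besides the shell and the picture viewer there is one more tool, called as name(argument=value, ...), one argument or row to a line, values as JSON. carry_out: Moves the arm, as the interface text tells. Its arguments: {"type":"object","properties":{"rows":{"type":"array"},"hand":{"type":"number"}},"required":["rows"]}

```bash
mkdir -p pics
python3 - <<'E'
from plant import *
import cv2,numpy as np
np.set_printoptions(precision=4,suppress=True)
o=get_obs();print(o)
for n in("scene","side"):
    im=capture(n);cv2.imwrite(f"pics/{n}1.png",cv2.resize(im[:,:,::-1],(800,600),interpolation=cv2.INTER_CUBIC));np.save(f"pics/{n}1.npy",im)
for n in("scene","side","wrist"):print(n,camera_info(n))
E
```

```text
{'time': 0.0, 'joint_positions': array([ 1.038 ,  0.3427,  1.525 , -0.    ,  1.2754, -0.146 ]), 'dq': array([-0.0002, -0.0012,  0.0001,  0.0011,  0.002 ,  0.0016]), 'tau': array([  0.0003, -43.1248, -24.4214,   0.0717,   0.0561,  -0.0001]), 'tool_pos': array([197.7894, 485.8283, 188.7454]), 'tcp_rot': array([ 3.0118,  1.5693, -2.0874]), 'contact_force': array([-0.6431, -0.1098,  0.2544]), 'moment': array([ 0.02  , -0.044 ,  0.0184]), 'grip_width': 91.67022145220375}
scene {'camera_matrix': array([[377.5318,   0.    , 260.1655],
       [  0.    , 377.5318, 185.2427],
       [  0.    ,   0.    ,   1.    ]]), 'pose': array([[  -0.4531,    0.6844,   -0.5712, 1262.2244],
       [   0.8914,    0.3535,   -0.2836,  327.5228],
       [   0.0078,   -0.6377,   -0.7702, 1029.791 ],
       [   0.    ,    0.    ,    0.    ,    1.    ]])}
side {'camera_matrix': array([[408.5059,   0.    , 256.7557],
       [  0.    , 408.5059, 190.717 ],
       [  0.    ,   0.    ,   1.    ]]), 'pose': array([[   0.8897,   -0.2774,    0.3628,  155.5298],
       [  -0.4563,   -0.5096,    0.7294, -801.3127],
       [  -0.0175,   -0.8145,   -0.5799,  704.8963],
       [   0.    ,    0.    ,    0.    ,    1.    ]])}
wrist {'camera_matrix': array([[339.1991,   0.    , 262.7311],
       [  0.    , 339.1991, 187.5888],
       [  0.    ,   0.    ,   1.    ]]), 'mount': array([[  -0.0004,   -0.2656,    0.9641, -196.3543],
       [   0.0009,   -0.9641,   -0.2656,   71.7215],
       [   1.    ,    0.0008,    0.0006,    1.1163],
       [   0.    ,    0.    ,    0.    ,    1.    ]])}
```

View pics/scene1.png

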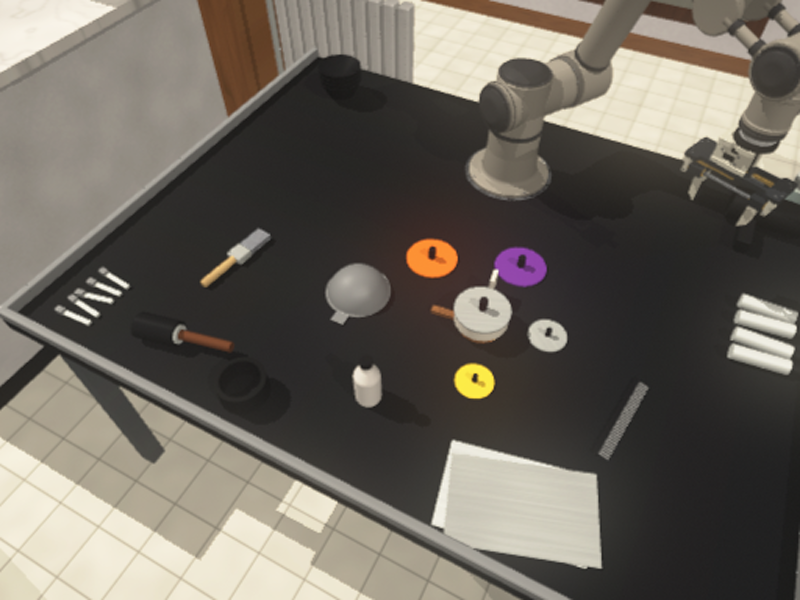

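View pics/side1.png

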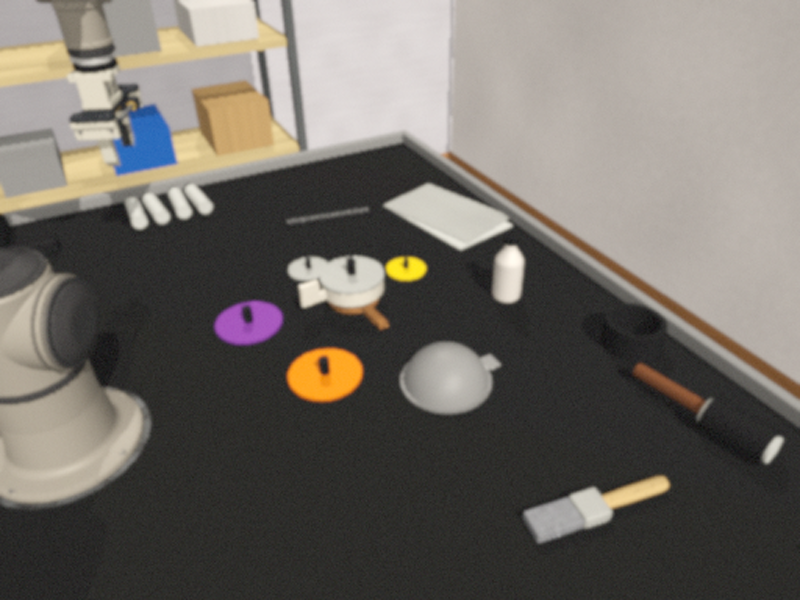

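The scene view (800x600) shows these candidates for the cover: orange disc (432,258), purple (520,267), yellow (474,380), small grey disc on the table (547,335), and larger grey disc on the dish (482,312). The larger grey one is the cover. The dome is at (358,288), the white handle at (493,278), the wooden lug at (442,311) and the bottle at (367,385). I'll check with one close crop.

```bash
cat > h.py <<'E'
import numpy as np,cv2
from plant import *
np.set_printoptions(precision=1,suppress=True)
def cam(n,obs=None):
    c=camera_info(n);K=c["camera_matrix"]
    if n!="wrist":return K,c["pose"]
    from scipy.spatial.transform import Rotation as R
    T=np.eye(4);T[:3,:3]=R.from_euler("xyz",obs["tcp_rot"]).as_matrix();T[:3,3]=obs["tool_pos"]
    return K,T@c["mount"]
def ray(C,p):
    K,T=C;d=T[:3,:3]@np.linalg.solve(K,[p[0],p[1],1.]);return T[:3,3],d/np.linalg.norm(d)
def onz(C,p,z):
    o,d=ray(C,p);return o+d*(z-o[2])/d[2]
def proj(C,X):
    K,T=C;q=(np.atleast_2d(X)-T[:3,3])@T[:3,:3]@K.T;return q[:,:2]/q[:,2:]
def tri(*cp):
    A=np.zeros((3,3));b=np.zeros(3);r=[ray(C,p) for C,p in cp]
    for o,d in r:M=np.eye(3)-np.outer(d,d);A+=M;b+=M@o
    X=np.linalg.solve(A,b);return X,[np.linalg.norm(np.cross(X-o,d)) for o,d in r]
E
python3 - <<'E'
from h import *
S,D=cam("scene"),cam("side")
p=lambda u,v:(u*.64-.18,v*.64-.18)
for n,a,b in(("knobtop",(483,299),(351,258)),("handle",(494,272),(312,286)),("lugend",(434,310),(385,326)),("bottletop",(367,361),(510,246))):print(n,*tri((S,p(*a)),(D,p(*b))))
s=np.load("pics/scene1.npy");d=np.load("pics/side1.npy")
a=cv2.resize(s[150:230,205:355],(750,400),interpolation=cv2.INTER_CUBIC);b=cv2.resize(d[155:265,180:330],(750,550),interpolation=cv2.INTER_CUBIC)
v=np.vstack([a,b]);v=cv2.resize(v,None,fx=.63,fy=.63);cv2.imwrite("pics/crop1.png",v[:,:,::-1])
E
```

```text
knobtop [516.7 130.6  89.9] [np.float64(1.0201543613954396), np.float64(1.0201543613954869)]
handle [427.1 116.2  69.6] [np.float64(7.556735383982063), np.float64(7.556735383982207)]
lugend [528.1  26.    1.4] [np.float64(4.566302277413696), np.float64(4.5663022774138735)]
bottletop [769.8  -0.9 111.9] [np.float64(4.146010939850099), np.float64(4.146010939850073)]
```

View pics/crop1.png

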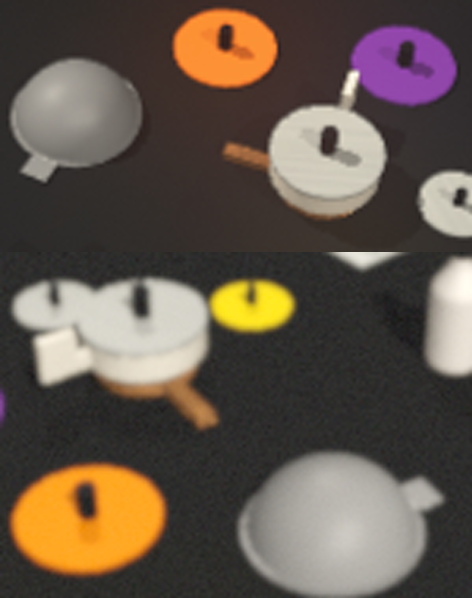

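The crop confirms it: the cover is the larger grey disc on the dish, and its knob top triangulates to (517,131,90) against an expected z of 88. Next I'll fit the dome and get the tool axes.

Run:
```python
from h import *
from scipy.optimize import minimize
from scipy.spatial.transform import Rotation as R
o=get_obs();print(R.from_euler("xyz",o["tcp_rot"]).as_matrix(),"cols x,y,z")
a=np.linspace(0,2*np.pi,180);e=np.concatenate([np.c_[70*np.sqrt(1-((z+10)/70)**2)*np.cos(a),70*np.sqrt(1-((z+10)/70)**2)*np.sin(a),0*a+z] for z in np.linspace(0,59.9,40)])
def mask(n,seed,lo,hi):
    im=cv2.GaussianBlur(np.load(f"pics/{n}1.npy"),(3,3),0);m=((im.max(2)>lo)&(im.max(2).astype(int)-im.min(2)<35)).astype(np.uint8)
    m=cv2.morphologyEx(m,cv2.MORPH_OPEN,cv2.getStructuringElement(2,(15,15)))
    _,l=cv2.connectedComponents(m);return (l==l[seed[1],seed[0]]).astype(np.uint8)
def sil(C,x):
    h=cv2.convexHull((proj(C,e+[x[0],x[1],0])*16).astype(np.int32).reshape(-1,1,2));m=np.zeros((384,512),np.uint8);cv2.fillPoly(m,[h],1,shift=4);return m
Ms=[(cam(n),mask(n,s,l,0)) for n,s,l in(("scene",(229,185),55),("side",(286,240),75))]
for C,M in Ms:
    print(M.sum());f=lambda x:(sil(C,x)!=M).sum()
    r=minimize(f,[490,-70],method="Nelder-Mead",options=dict(initial_simplex=[[480,-80],[520,-80],[490,-40]]));print(r.x,r.fun)
f=lambda x:sum((sil(C,x)!=M).sum() for C,M in Ms);r=minimize(f,r.x,method="Nelder-Mead",options=dict(initial_simplex=[r.x,r.x+[15,0],r.x+[0,15]]));print(r.x,r.fun)
```

```text
[[-0.  -0.9  0.4]
 [-0.   0.4  0.9]
 [-1.   0.  -0. ]] cols x,y,z
5950
[ 554.4 -150.5] 4852.0
2270
[ 554.3 -156.3] 246.0
[ 553.8 -152.9] 5130.0
```

carry_out(
  rows=[
    [15, -24, 4, -7],
    [30, -48, 8, -14],
    [45, -72, 12, -21],
    [60, -96, 16, -28],
    [75, -120, 20, -35],
    [90, -144, 24, -42],
    [105, -168, 28, -49],
    [120, -192, 32, -56],
    [135, -216, 36, -63],
    [150, -240, 40, -70],
    [166, -266, 44, -77],
    [182, -292, 48, -84],
    [198, -318, 52, -91],
    [214, -344, 56, -98],
    [230, -370, 60, -105],
    [246, -396, 64, -112],
    [262, -422, 68, -119],
    [278, -448, 71, -126],
    [290, -466, 71, -133],
    [302, -480, 71, -140],
  ],
  hand=50,
)

```text
time: 1.77
tool_pos: [500.3, 3.9, 259.6]
tcp_rot: [-2.854, 1.569, 2.162]
contact_force: [1.1, -0.3, 0.1]
grip_width: 50.1
```

carry_out(
  rows=[
    [0, 0, 0, -6],
    [0, 0, 0, -6],
    [0, 0, 0, -6],
    [0, 0, 0, -6],
  ],
)

```text
time: 2.1
tool_pos: [499.9, 4.4, 259.4]
tcp_rot: [-2.639, 1.569, 2.276]
contact_force: [0.0, 0.7, 0.7]
grip_width: 50.2
```

Run:
```python
from h import *
from scipy.spatial.transform import Rotation as R
o=get_obs();im=capture("wrist");np.savez("pics/w1.npz",im=im,p=o["tool_pos"],r=o["tcp_rot"])
print(o["tool_pos"],R.from_euler("xyz",o["tcp_rot"]).as_matrix(),o["joint_positions"]*57.3,o["time"])
cv2.imwrite("pics/w1.png",cv2.resize(im[:,:,::-1],(800,600),interpolation=cv2.INTER_CUBIC))
```

```text
[499.9   4.4 259.4] [[-0.   1.   0.2]
 [ 0.   0.2 -1. ]
 [-1.  -0.  -0. ]] [-8.3 14.3 83.7  0.1 82.1 70. ] 2.1
```

View pics/w1.png

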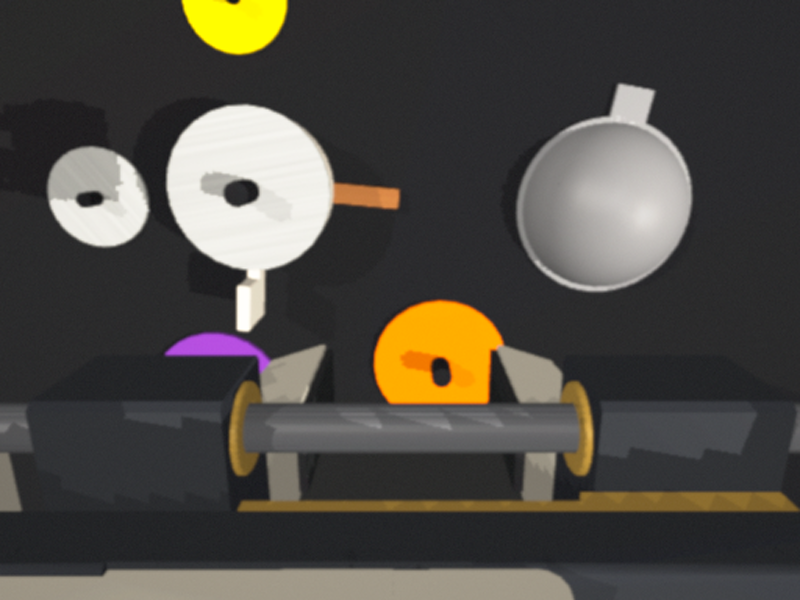

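The wrist view (800x600) shows the cover at (248,187) with its knob near (240,192), the lug tip at (399,199), the handle's top face at (244,307), and the dome centre near (605,204).

Run:
```python
from h import *
from scipy.optimize import minimize
w=np.load("pics/w1.npz");im=w["im"];W=cam("wrist",dict(tool_pos=w["p"],tcp_rot=w["r"]))
g=im.max(2).astype(int);sat=g-im.min(2);cc=lambda m,s:(lambda l:(l==l[s[1],s[0]]).astype(np.uint8))(cv2.connectedComponents(m.astype(np.uint8))[1])
op=lambda m,k:cv2.morphologyEx(m.astype(np.uint8),cv2.MORPH_OPEN,cv2.getStructuringElement(2,(k,k)))
a=np.linspace(0,2*np.pi,180)
ring=lambda r,z:np.c_[r*np.cos(a),r*np.sin(a),0*a+z]
dome=np.concatenate([ring(np.sqrt(max(4900-(z+10)**2,0)),z) for z in np.linspace(0,60,40)]);cov=np.vstack([ring(60,58),ring(60,52)])
def sil(e,x):
    h=cv2.convexHull((proj(W,e+[x[0],x[1],0])*16).astype(np.int32).reshape(-1,1,2));m=np.zeros((384,512),np.uint8);cv2.fillPoly(m,[h],1,shift=4);return m
def fit(e,M,x0):
    x0=np.array(x0,float);r=minimize(lambda x:(sil(e,x)!=M).sum(),x0,method="Nelder-Mead",options=dict(initial_simplex=[x0,x0+[12,0],x0+[0,12]]));return r.x,r.fun,M.sum()
M=op(cc((g>70)&(sat<35),(390,130)),31);print("dome",*fit(dome,M,onz(W,(386,130),30)[:2]))
C=op(cv2.morphologyEx(cc((g>110)&(sat<40),(170,90)),cv2.MORPH_CLOSE,np.ones((25,25),np.uint8)),31);print("cover",*fit(cov,C,onz(W,(158,120),55)[:2]))
k=cc((g<60),(153,123));v,u=np.nonzero(k[60:180,100:220]);print("knob px",u.min()+100,u.max()+100,v.min()+60,v.max()+60,k.sum())
# handle top
sub=g[172:216,145:178];print(sub[::4])
# lug
L=op((sat>50)&(im[:,:,0]>120),3)[100:145,212:262];v,u=np.nonzero(L);P=np.array([onz(W,p,12)[:2] for p in np.c_[u+212,v+100]]);
r=cv2.minAreaRect(P.astype(np.float32));print("lug",r,cv2.fitLine(P.astype(np.float32),cv2.DIST_L2,0,.01,.01).ravel())
```

```text
dome [ 559.  -148.9] 1055.0 10173
cover [515.1 132. ] 179.0 8975
knob px 144 164 116 130 245
[[ 34  34  36  48  55  59  66  79 104 119 138 151 170 218 243 249 249 249
  250 250 249 239 232 227 200 169 150 125 101  80  66  55  51]
 [ 32  34  33  35  33  32  33  32  33  36  41  46  98 203 251 254 255 255
  255 255 254 246 232 217 156  84  47  43  45  44  45  43  44]
 [ 33  33  32  35  35  35  34  35  42  72 111 143 162 169 168 170 175 189
  206 219 224 227 226 214 147  73  44  43  44  44  46  44  44]
 [ 33  32  34  34  35  61 155 243 253 254 254 254 253 252 247 235 229 228
  227 227 227 228 227 214 148  75  43  44  42  43  44  44  42]
 [ 31  34  32  36  33  63 164 248 254 255 255 255 255 255 253 243 231 227
  227 227 227 228 226 214 148  74  43  43  44  45  42  44  43]
 [ 43  43  40  42  43  69 168 249 254 255 255 255 255 255 253 241 230 228
  227 228 227 227 226 211 143  72  47  41  44  44  46  41  43]
 [ 43  42  43  44  44  70 171 249 254 255 255 255 255 255 252 241 231 228
  228 227 227 226 222 192 124  63  45  44  45  42  44  43  44]
 [ 44  43  45  42  45  71 171 249 254 255 255 255 255 255 252 241 231 229
  229 228 227 227 222 186 119  62  42  43  43  44  43  44  43]
 [ 44  45  44  43  44  72 171 249 254 255 255 255 255 255 251 238 230 229
  226 216 176 122  74  48  44  43  44  43  44  43  42  44  44]
 [ 45  43  43  43  45  72 173 250 254 255 255 255 255 254 251 235 201 143
   88  55  44  45  45  44  44  44  43  43  44  45  43  44  42]
 [ 58  51  48  45  47  45  55  80 102 113 129 136 141 138 109  69  48  43
   44  43  44  45  43  44  43  43  42  45  44  42  44  45  42]]
lug ((524.0036010742188, 49.428035736083984), (17.128795623779297, 55.47460174560547), 6.714112758636475) [  0.1  -1.  524.3  49.1]
```

Run:
```python
from h import *
from scipy.optimize import minimize
w=np.load("pics/w1.npz");W=cam("wrist",dict(tool_pos=w["p"],tcp_rot=w["r"]))
a=np.linspace(0,2*np.pi,180);ring=lambda r,z:np.c_[r*np.cos(a),r*np.sin(a),0*a+z]
dome=np.concatenate([ring(np.sqrt(max(4900-(z+10)**2,0)),z) for z in np.linspace(0,60,40)]+[ring(73,0),ring(73,3)])
def sil(C,x):
    h=cv2.convexHull((proj(C,dome+[x[0],x[1],0])*16).astype(np.int32).reshape(-1,1,2));m=np.zeros((384,512),np.uint8);cv2.fillPoly(m,[h],1,shift=4);return m
out=[];V=[]
for n,C,im,s,t in(("wrist",W,w["im"],(390,130),60),("scene",cam("scene"),np.load("pics/scene1.npy"),(229,185),65),("side",cam("side"),np.load("pics/side1.npy"),(286,240),70)):
    g=cv2.GaussianBlur(im,(3,3),0).max(2);l=cv2.connectedComponents((g>t).astype(np.uint8))[1];M=(l==l[s[1],s[0]]).astype(np.uint8)
    k=31 if n=="wrist" else 17;M=cv2.morphologyEx(M,cv2.MORPH_OPEN,cv2.getStructuringElement(2,(k,k)))
    x0=np.array([557,-151.]);r=minimize(lambda x:(sil(C,x)!=M).sum(),x0,method="Nelder-Mead",options=dict(initial_simplex=[x0,x0+[12,0],x0+[0,12]]));print(n,r.x,r.fun,M.sum())
    v=im.copy();c,_=cv2.findContours(sil(C,r.x),0,1);cv2.drawContours(v,c,-1,(255,0,0),1);c,_=cv2.findContours(M,0,1);cv2.drawContours(v,c,-1,(0,255,0),1)
    d=70 if n=="wrist" else 40;v=v[s[1]-d:s[1]+d,s[0]-d:s[0]+d];V.append(cv2.resize(v,(260,260),interpolation=0))
cv2.imwrite("pics/dome.png",np.hstack(V)[:,:,::-1])
A=onz(W,(155.4,184),70);B=onz(W,(155.1,211),70);d=B-A;print("handle",A,B,np.linalg.norm(d),np.degrees(np.arctan2(d[1],d[0])),(A+B)/2)
c=(A+B)/2-[515,131.5,70];print(np.hypot(*c[:2]),np.degrees(np.arctan2(c[1],c[0])))
```

```text
wrist [ 555.6 -150.2] 489.0 10368
scene [ 553.1 -148.2] 28.0 1195
side [ 553.4 -152.1] 144.0 2285
handle [444.2 123.5  70. ] [410.6 119.9  70. ] 33.79408372645837 -173.78262485569203 [427.4 121.7  70. ]
88.15702777853208 -173.61538858854166
```

View pics/dome.png

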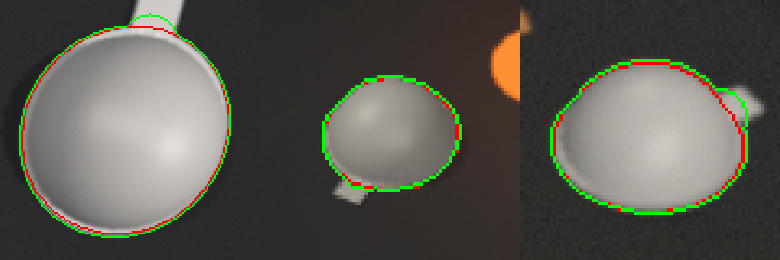

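The dome crown is at about (554,-150), the stand centre at (515,131.5), the lug at -83.3°, and the handle at -173.6° with a radius of 88 mm, which matches the drawing. Next I move over the knob and descend.

carry_out(
  rows=[
    [2, 16, -5, 0],
    [6, 45, -20, 0],
    [11, 80, -40, -2],
    [14, 110, -60, -4],
    [15, 124, -80, -5],
    [15, 127, -105, -5],
    [15, 127, -130, -5],
    [15, 127, -150, -5],
    [15, 127, -165, -5],
    [15, 127, -177, -5],
    [15, 127, -187, -5],
    [15, 127, -193, -5],
    [15, 127, -196, -5],
    [15, 127, -196, -5],
    [15, 127, -196, -5],
  ],
)

```text
time: 3.4
tool_pos: [515.3, 131.6, 64.1]
tcp_rot: [2.907, 1.569, 1.451]
contact_force: [0.5, -0.0, 0.3]
grip_width: 50.3
```

carry_out(
  rows=[
    [0, 0, 0, 0],
    [0, 0, 0, 0],
    [0, 0, 0, 0],
    [0, 0, 0, 0],
    [0, 0, 0, 0],
    [0, 0, 0, 0],
    [0, 0, 0, 0],
    [0, 0, 0, 0],
  ],
  hand=8,
)

```text
time: 4.07
tool_pos: [515.3, 131.6, 64.1]
tcp_rot: [2.925, 1.569, 1.47]
contact_force: [0.7, -0.7, -0.1]
grip_width: 8.6
```

The opening reads 8.6 mm, which is less than the 18 mm knob, so the fingers may have missed. I'll look.

Run:
```python
from h import *
o=get_obs();print(o["time"],o["grip_width"],o["tool_pos"])
s=capture("scene");d=capture("side")
a=cv2.resize(s[130:240,225:375],(600,440),interpolation=cv2.INTER_CUBIC);b=cv2.resize(d[110:230,150:300],(550,440),interpolation=cv2.INTER_CUBIC)
cv2.imwrite("pics/c2.png",cv2.resize(np.hstack([a,b]),None,fx=.69,fy=.69)[:,:,::-1])
print(proj(cam("scene"),o["tool_pos"]),proj(cam("side"),o["tool_pos"]))
```

```text
4.0667 8.611787887258686 [515.3 131.6  64.1]
[[308.3 196.1]] [[224.1 172.3]]
```

View pics/c2.png

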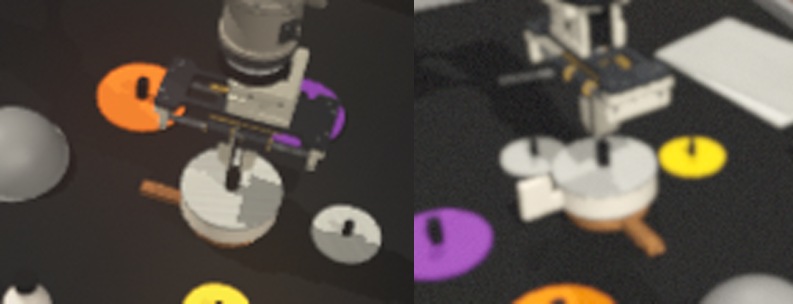

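Run:
```python
from h import *
o=get_obs();T=o["tool_pos"];V=[]
for n in("scene","side","wrist"):
    im=capture(n);C=cam(n,o);P=proj(C,np.array([T,T+[0,0,19],[515,131.5,88],[515,131.5,58]]))
    c=P[1].round().astype(int) if n!="wrist" else np.array([262,245]);h=28 if n!="wrist" else 110
    x0,y0=c-h;v=im[max(y0,0):y0+2*h,x0:x0+2*h];f=400/(2*h);v=cv2.resize(v,None,fx=f,fy=f,interpolation=cv2.INTER_CUBIC)
    for q,col in zip(P,((255,0,0),(0,255,0),(0,0,255),(255,0,255))):cv2.circle(v,tuple(int(t) for t in ((q-[x0,max(y0,0)]+.5)*f)),3,col,-1)
    V.append(cv2.resize(v,(266,int(v.shape[0]*266/400))));print(n,P.round(1).tolist(),v.shape)
h=min(v.shape[0] for v in V);cv2.imwrite("pics/c3.png",np.hstack([v[:h] for v in V])[:,:,::-1])
```

```text
scene [[308.3, 196.2], [308.9, 192.5], [309.1, 191.5], [308.1, 197.2]] (400, 400, 3)
side [[224.1, 172.3], [223.7, 166.7], [223.5, 165.3], [224.2, 174.1]] (400, 400, 3)
wrist [[264.5, 215.3], [264.7, 227.0], [264.9, 231.0], [264.7, 212.5]] (400, 400, 3)
```

View pics/c3.png

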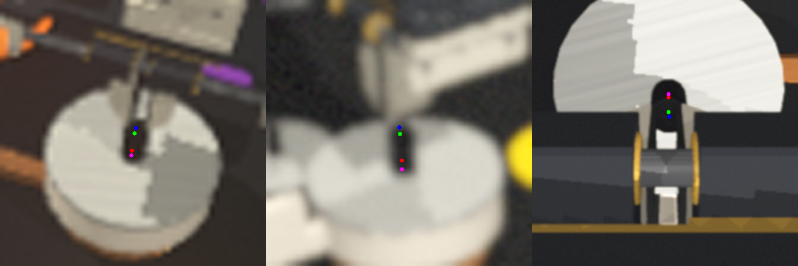

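The wrist overlay agrees with the measured poses, but the scene and side views show the real fingertips about 25 mm above the reported TCP, at the knob top. Nothing was touched. I'll open and go lower in steps while watching the force.

carry_out(
  rows=[
    [0, 0, 0, 0],
    [0, 0, 0, 0],
    [0, 0, 0, 0],
    [0, 0, 0, 0],
    [0, 0, 0, 0],
    [0, 0, -3, 0],
    [0, 0, -6, 0],
    [0, 0, -9, 0],
    [0, 0, -12, 0],
    [0, 0, -15, 0],
    [0, 0, -18, 0],
    [0, 0, -20, 0],
    [0, 0, -20, 0],
  ],
  hand=50,
)

```text
time: 5.4
tool_pos: [515.0, 131.6, 43.5]
tcp_rot: [-2.756, 1.569, 2.072]
contact_force: [0.2, 0.6, -0.3]
grip_width: 50.0
```

Run:
```python
from h import *
o=get_obs();T=o["tool_pos"];V=[];print(T,o["grip_width"],o["contact_force"])
for n in("scene","side"):
    im=capture(n);C=cam(n,o);P=proj(C,np.array([T,T+[0,0,25]]))
    x0,y0=P[1].round().astype(int)-28;f=400/56;v=cv2.resize(im[y0:y0+56,x0:x0+56],(400,400),interpolation=cv2.INTER_CUBIC)
    for q,c in zip(P,((255,0,0),(0,255,0))):cv2.circle(v,tuple(int(t) for t in (q-[x0,y0]+.5)*f),3,c,-1)
    V.append(v)
cv2.imwrite("pics/c4.png",np.hstack(V)[:,:,::-1])
```

```text
[515.  131.6  43.5] 50.00317854425991 [ 0.2  0.6 -0.3]
```

View pics/c4.png

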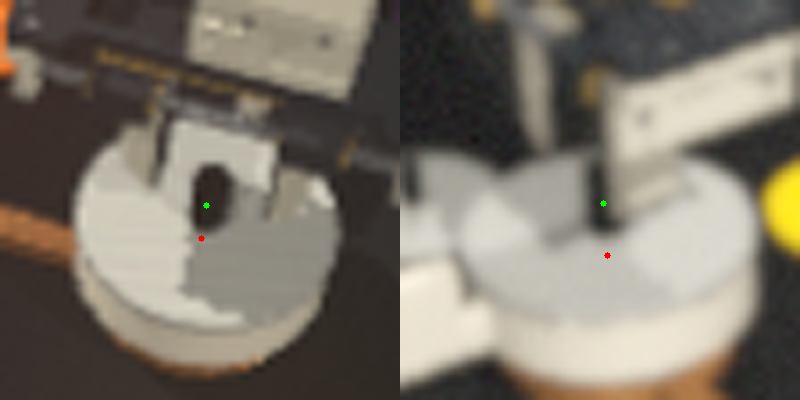

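The reported TCP at z=43.5 would be inside the dish, so the tip really is about 25 mm higher. I go down a little more, then close.

carry_out(
  rows=[
    [0, 0, -2, 0],
    [0, 0, -4, 0],
    [0, 0, -5, 0],
    [0, 0, -5, 0],
  ],
)

```text
time: 5.83
tool_pos: [515.1, 131.6, 38.7]
tcp_rot: [-2.927, 1.569, 1.901]
contact_force: [-0.0, 0.3, -0.2]
grip_width: 50.0
```

carry_out(
  rows=[
    [0, 0, 0, 0],
    [0, 0, 0, 0],
    [0, 0, 0, 0],
    [0, 0, 0, 0],
    [0, 0, 0, 0],
    [0, 0, 0, 0],
    [0, 0, 0, 0],
    [0, 0, 0, 0],
  ],
  hand=8,
)

```text
time: 6.5
tool_pos: [515.1, 131.6, 38.8]
tcp_rot: [-3.013, 1.569, 1.815]
contact_force: [-0.0, 0.2, 1.0]
grip_width: 16.5
```

It holds at 16.5 mm. I lift.

carry_out(
  rows=[
    [0, 0, 1, 0],
    [0, 0, 3, 0],
    [0, 0, 6, 0],
    [0, 0, 11, 0],
    [0, 0, 18, 0],
    [0, 0, 26, 0],
    [0, 0, 35, 0],
    [0, 0, 44, 0],
    [0, 0, 52, 0],
    [0, 0, 57, 0],
    [0, 0, 60, 0],
    [0, 0, 60, 0],
  ],
)

```text
time: 7.5
tool_pos: [515.5, 131.6, 99.6]
tcp_rot: [2.509, 1.569, 1.054]
contact_force: [-0.4, -0.4, -1.1]
grip_width: 16.9
```

Run:
```python
from h import *
o=get_obs();T=o["tool_pos"];print(T,o["grip_width"],o["contact_force"],o["joint_positions"])
V=[]
for n in("scene","side","wrist"):
    im=capture(n);np.save(f"pics/{n}5.npy",im);C=cam(n,o);
    v=im if n=="wrist" else im[110:302,200:392] if n=="scene" else im[100:292,140:332]
    v=cv2.resize(v,(266,266) if n!="wrist" else (355,266));V.append(v)
cv2.imwrite("pics/c5.png",cv2.resize(np.hstack(V),(800,240))[:,:,::-1])
```

```text
[515.5 131.6  99.6] 16.880552755766832 [-0.4 -0.4 -1.1] [0.1 0.4 1.6 0.  1.1 1.6]
```

View pics/c5.png

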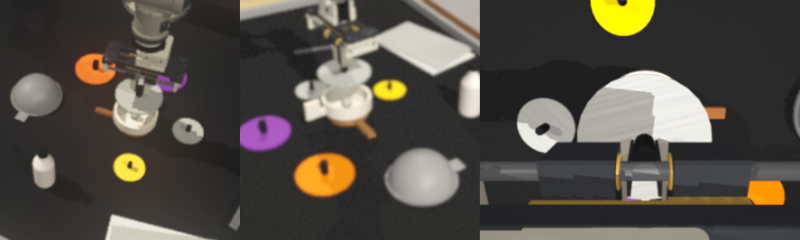

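The cover is held level, with the ball visible in the dish. I carry it to above the crown.

carry_out(
  rows=[
    [0, -3, 0, 0],
    [1, -10, 0, 0],
    [3, -21, 0, 0],
    [5, -36, 0, 0],
    [7, -54, 0, 0],
    [10, -74, 0, 0],
    [13, -95, 0, 0],
    [16, -116, 0, 0],
    [19, -138, 0, 0],
    [22, -160, 0, 0],
    [25, -182, 0, 0],
    [28, -203, 0, 0],
    [31, -223, 0, 0],
    [33, -241, 0, 0],
    [35, -256, 0, 0],
    [37, -267, 0, 0],
    [38, -275, 0, 0],
    [38, -280, 0, 0],
    [38, -281, 0, 0],
    [38, -281, 0, 0],
  ],
)

```text
time: 9.32
tool_pos: [552.7, -149.2, 98.3]
tcp_rot: [-2.523, 1.569, 2.305]
contact_force: [1.1, 0.2, -1.2]
grip_width: 16.8
```

Run:
```python
from h import *
from scipy.optimize import least_squares,minimize
o=get_obs();T=o["tool_pos"];print(T,o["grip_width"],o["contact_force"])
# cover pose from scene+side: fit disc centre (x,y,z) level
a=np.linspace(0,2*np.pi,180);ring=lambda z:np.c_[60*np.cos(a),60*np.sin(a),0*a+z]
V=[]
for n in("scene","side","wrist"):
    im=capture(n);np.save(f"pics/{n}6.npy",im);C=cam(n,o)
    for e,c in((ring(0)+[T[0],T[1],T[2]+13.3],(255,0,0)),(ring(6)+[T[0],T[1],T[2]+13.3],(0,255,0)),(ring(0)*[73/60,73/60,0]+[554,-150,0],(0,0,255))):cv2.polylines(im,[(proj(C,e)*16).astype(np.int32).reshape(-1,1,2)],True,c,1,cv2.LINE_AA,4)
    P=proj(C,[554,-150,70])[0].astype(int);v=im[:,112:496] if n=="wrist" else im[P[1]-55:P[1]+55,P[0]-55:P[0]+55];V.append(cv2.resize(v,(266,266),interpolation=cv2.INTER_CUBIC))
cv2.imwrite("pics/c6.png",np.hstack(V)[:,:,::-1])
```

```text
[ 552.7 -149.2   98.3] 16.8127695129216 [ 1.1  0.2 -1.2]
```

View pics/c6.png

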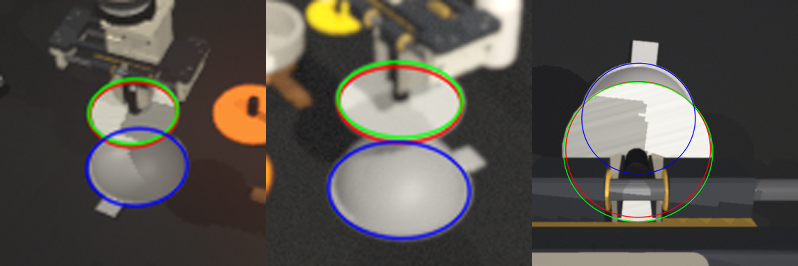

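The overlays fit all three views, so the cover is centred on the tool and the dome at (554,-150). I lower it.

carry_out(
  rows=[
    [0, 0, -3, 0],
    [1, -1, -8, 0],
    [1, -1, -15, 0],
    [1, -1, -23, 0],
    [1, -1, -31, 0],
    [1, -1, -38, 0],
    [1, -1, -43, 0],
    [1, -1, -46, 0],
    [1, -1, -48, 0],
    [1, -1, -49, 0],
    [1, -1, -50, 0],
    [1, -1, -50, 0],
    [1, -1, -50, 0],
  ],
)

```text
time: 10.55
tool_pos: [553.9, -149.8, 48.7]
tcp_rot: [-2.698, 1.569, 2.131]
contact_force: [0.4, -0.2, -1.4]
grip_width: 16.9
```

carry_out(
  rows=[
    [0, 0, -0.5, 0],
    [0, 0, -1, 0],
    [0, 0, -1, 0],
    [0, 0, -1, 0],
  ],
)

```text
time: 10.88
tool_pos: [554.0, -149.7, 47.7]
tcp_rot: [-2.738, 1.569, 2.091]
contact_force: [1.0, 0.9, -0.1]
grip_width: 16.9
```

carry_out(
  rows=[
    [0, 0, -0.5, 0],
    [0, 0, -0.7, 0],
    [0, 0, -0.7, 0],
    [0, 0, -0.7, 0],
  ],
)

```text
time: 11.22
tool_pos: [553.9, -149.7, 47.0]
tcp_rot: [-2.698, 1.569, 2.131]
contact_force: [-0.2, 0.1, -1.9]
grip_width: 16.5
```

carry_out(
  rows=[
    [0, 0, -0.5, 0],
    [0, 0, -1, 0],
    [0, 0, -1, 0],
    [0, 0, -1, 0],
  ],
)

```text
time: 11.55
tool_pos: [554.3, -149.8, 46.6]
tcp_rot: [2.835, 1.57, 1.381]
contact_force: [-2.0, 1.2, 4.2]
grip_width: 17.0
```

Run:
```python
from h import *
F=[]
for i in range(6):
    capture("side");o=get_obs();F.append(o["contact_force"])
print(np.array(F),o["tool_pos"],o["moment"])
```

```text
[[-1.   1.   5.6]
 [-0.9  0.9  5.2]
 [-0.7  1.4  5.2]
 [-1.3  1.2  4.6]
 [ 0.8 -0.1  4.9]
 [-1.2  1.3  5. ]] [ 554.3 -149.8   46.6] [ 0.2  0.3 -0. ]
```

Contact is made, with about 6 N pressing. I ease up slightly and release.

carry_out(
  rows=[
    [0, 0, 0.5, 0],
    [0, 0, 0.5, 0],
    [0, 0, 0.5, 0],
    [0, 0, 0.5, 0],
  ],
)

```text
time: 12.18
tool_pos: [554.1, -149.8, 46.8]
tcp_rot: [-2.983, 1.57, 1.846]
contact_force: [0.1, -0.8, -0.8]
grip_width: 16.7
```

carry_out(
  rows=[
    [0, 0, 0, 0],
    [0, 0, 0, 0],
    [0, 0, 0, 0],
    [0, 0, 0, 0],
    [0, 0, 0, 0],
    [0, 0, 0, 0],
    [0, 0, 0, 0],
    [0, 0, 0, 0],
  ],
  hand=50,
)

```text
time: 12.85
tool_pos: [554.1, -149.8, 46.8]
tcp_rot: [-2.958, 1.57, 1.871]
contact_force: [0.3, 0.0, -0.4]
grip_width: 50.3
```

carry_out(
  rows=[
    [0, 0, 3, 0],
    [0, 0, 9, 0],
    [0, 0, 18, 0],
    [0, 0, 30, 0],
    [0, 0, 45, 0],
    [0, 0, 62, 0],
    [0, 0, 80, 0],
    [0, 0, 95, 0],
    [0, 0, 105, 0],
    [0, 0, 110, 0],
    [0, 0, 110, 0],
  ],
)

```text
time: 13.77
tool_pos: [554.7, -150.0, 158.2]
tcp_rot: [1.582, 1.569, 0.127]
contact_force: [-0.3, -0.4, -0.6]
grip_width: 49.7
```

Run:
```python
from h import *
from scipy.spatial.transform import Rotation as R
o=get_obs();T=o["tool_pos"];print(o["time"],T,o["grip_width"],o["contact_force"])
a=np.linspace(0,2*np.pi,180);ring=lambda z:np.c_[60*np.cos(a),60*np.sin(a),0*a+z]
V=[]
for n in("scene","side","wrist"):
    im=capture(n);np.save(f"pics/{n}7.npy",im);C=cam(n,o)
    if n!="wrist":
        for e,c in((ring(60)+[554,-150,0],(255,0,0)),(ring(66)+[554,-150,0],(0,255,0))):cv2.polylines(im,[(proj(C,e)*16).astype(np.int32).reshape(-1,1,2)],True,c,1,cv2.LINE_AA,4)
    P=proj(C,[554,-150,70])[0].astype(int);v=im[:,112:496] if n=="wrist" else im[P[1]-40:P[1]+40,P[0]-40:P[0]+40];V.append(cv2.resize(v,(266,266),interpolation=cv2.INTER_CUBIC))
cv2.imwrite("pics/c7.png",np.hstack(V)[:,:,::-1])
```

```text
13.7667 [ 554.7 -150.   158.2] 49.68548681368259 [-0.3 -0.4 -0.6]
```

View pics/c7.png

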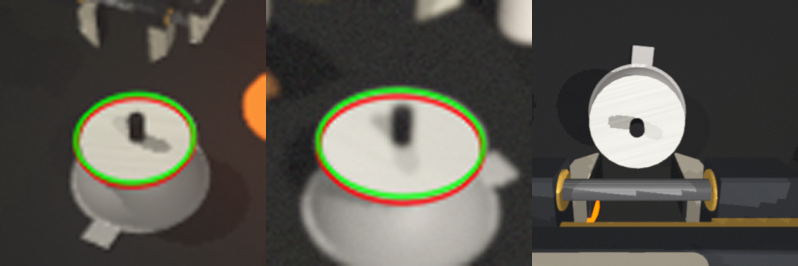

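The cover sits level and centred on the crown. Next I go to a viewing pose short of the handle.

carry_out(
  rows=[
    [-3, 5, 0, 0],
    [-9, 15, 2, 0],
    [-17, 30, 5, 0],
    [-28, 48, 8, 0],
    [-39, 67, 11, 0],
    [-51, 87, 14, 0],
    [-63, 107, 17, 0],
    [-75, 128, 20, 0],
    [-88, 149, 20, 0],
    [-100, 170, 20, 0],
    [-112, 190, 20, 0],
    [-124, 211, 20, 0],
    [-135, 230, 20, 0],
    [-145, 247, 20, 0],
    [-153, 260, 20, 0],
    [-158, 268, 20, 0],
    [-160, 272, 20, 0],
    [-160, 272, 20, 0],
    [-160, 272, 20, 0],
  ],
)

```text
time: 15.5
tool_pos: [393.7, 122.3, 175.9]
tcp_rot: [-2.444, 1.568, 2.385]
contact_force: [-0.3, -1.0, 0.1]
grip_width: 49.9
```

```bash
cat > m.py <<'E'
from h import *
from scipy.spatial.transform import Rotation as R
o=get_obs();im=capture("wrist");np.save("pics/w8.npy",im);W=cam("wrist",o)
M=R.from_euler("xyz",o["tcp_rot"]).as_matrix();print(o["tool_pos"],"zang",np.degrees(np.arctan2(M[1,2],M[0,2])),o["joint_positions"])
v=im.copy();u=np.array([np.cos(np.radians(-173.6)),np.sin(np.radians(-173.6))]);n=np.array([-u[1],u[0]])
q=[np.r_[np.array([515,131.5])+u*r+n*s,70] for r,s in((70,-5),(70,5),(106,5),(106,-5))]
P=proj(W,np.array(q));print(P)
cv2.polylines(v,[(P*16).astype(np.int32).reshape(-1,1,2)],True,(255,0,0),1,cv2.LINE_AA,4)
x,y=P.mean(0).astype(int);x0=max(x-100,0);y0=max(y-110,0)
cv2.imwrite("pics/w8.png",cv2.resize(v[y0:y0+150,x0:x0+200],(800,600),interpolation=cv2.INTER_CUBIC)[:,:,::-1]);print(x0,y0)
E
python3 m.py
```

```text
[393.7 122.3 175.9] zang -83.30625739514338 [0.1 0.1 1.8 0.  1.2 1.6]
[[263.9 117.8]
 [275.4 117.9]
 [274.7 158.5]
 [263.6 158.4]]
169 28
```

View pics/w8.png

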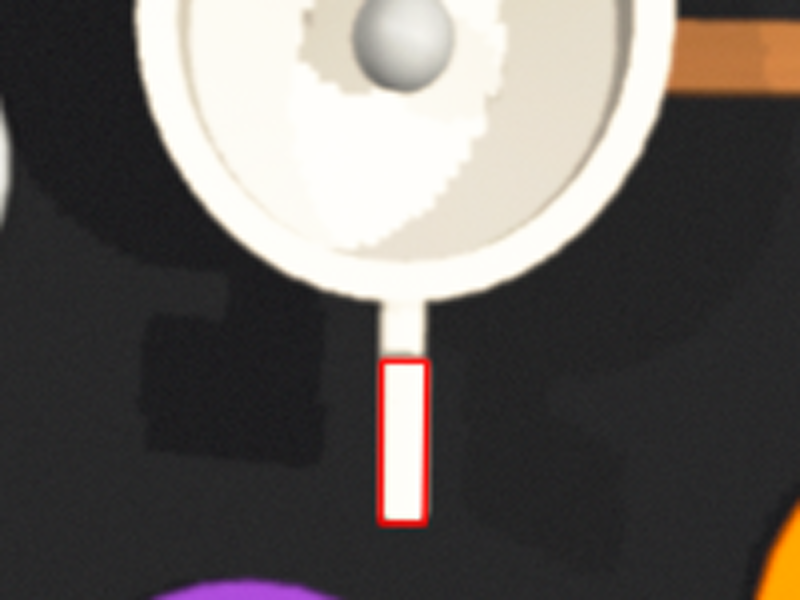

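The predicted handle outline (x 380-428, y 360-525 in the crop) matches the image exactly, the ball is in the middle at (403,40), and the tool yaw is aligned. I descend on the handle.

carry_out(
  rows=[
    [4, 0, 0, 0],
    [12, 0, -4, 0],
    [21, 0, -12, 0],
    [28, -0.3, -25, 0],
    [32, -0.6, -42, 0],
    [34, -0.6, -60, 0],
    [34, -0.6, -78, 0],
    [34, -0.6, -95, 0],
    [34, -0.6, -110, 0],
    [34, -0.6, -123, 0],
    [34, -0.6, -134, 0],
    [34, -0.6, -143, 0],
    [34, -0.6, -150, 0],
    [34, -0.6, -156, 0],
    [34, -0.6, -160, 0],
    [34, -0.6, -162, 0],
    [34, -0.6, -162, 0],
    [34, -0.6, -162, 0],
  ],
)

```text
time: 17.05
tool_pos: [428.2, 121.5, 14.1]
tcp_rot: [-2.691, 1.569, 2.138]
contact_force: [0.6, 0.5, -0.9]
grip_width: 50.2
```

Run:
```python
from h import *
o=get_obs();print(o["tool_pos"],o["contact_force"],o["joint_positions"]);im=capture("wrist");np.save("pics/w9.npy",im)
P=proj(cam("wrist",o),np.array([[427.5,121.7,70],o["tool_pos"]+[0,0,24]]));print(P)
r=im[:,:,1].astype(int);
for v in range(190,300,12):print(v,r[v,200:330:5])
```

```text
[428.2 121.5  14.1] [ 0.6  0.5 -0.9] [0.1 0.4 2.  0.  0.7 1.6]
[[264.3 259. ]
 [264.7 230.5]]
190 [ 19  19  20  21  24  24  21  32  29  28  30 124 174 173 171  52  33  27
  28  27  27  24  27  26  28  25]
202 [ 20  23  20  22  22  21  24  28  30  31  32 121 171 170 166  48  31  28
  30  28  25  25  27  27  29  26]
214 [ 21  23  20  20  21  23  22  28  32  30  29 111 121 119 119  69  29  31
  29  27  29  27  25  29  25  27]
226 [110 102  20  19  19  19  20  31  29  29  28 154 177 173 169 117  30  28
  29  26  28  27  28  21 110 116]
238 [100  24  17  20  22  24  29  31  31  28  29 127 147 147 147 111  27  27
  28  28  28  27  27  20  23 109]
250 [ 19  16  20  31  30  29  31  30  30  27  30 127 148 147 148 100  27  27
  27  31  26  24  28  22  16  20]
262 [69 71 70 71 72 72 70 71 70 71 71 70 71 71 72 71 71 70 70 71 71 68 71 69
 70 68]
274 [ 89  89  88  87  87  94 119 122 122 121 119 121 106 115 120 119 120 119
 121 119 119 120 119 118 118 105]
286 [69 70 70 71 69 69 69 69 70 71 72 71 70 69 69 70 70 71 70 71 69 69 71 72
 71 70]
298 [29 58 58 56 56 57 54 56 57 57 57 57 54 27 30 29 24 24 25 28 26 26 26 25
 28 16]
```

The handle (u 254-276) is centred between the fingers (u about 209-317). I close.

carry_out(
  rows=[
    [0, 0, 0, 0],
    [0, 0, 0, 0],
    [0, 0, 0, 0],
    [0, 0, 0, 0],
    [0, 0, 0, 0],
    [0, 0, 0, 0],
    [0, 0, 0, 0],
    [0, 0, 0, 0],
    [0, 0, 0, 0],
    [0, 0, 0, 0],
  ],
  hand=0,
)

```text
time: 17.93
tool_pos: [428.2, 121.5, 14.3]
tcp_rot: [-2.788, 1.569, 2.04]
contact_force: [0.7, -0.1, 0.6]
grip_width: 10.0
```

carry_out(
  rows=[
    [0, 0, 0.3, 0],
    [0, 0, 0.8, 0],
    [0, 0, 1.5, 0],
    [0, 0, 2.5, 0],
    [0, 0, 3.7, 0],
    [0, 0, 5, 0],
    [0, 0, 6.5, 0],
    [0, 0, 8, 0],
    [0, 0, 9, 0],
    [0, 0, 10, 0],
    [0, 0, 10, 0],
    [0, 0, 10, 0],
  ],
)

```text
time: 18.93
tool_pos: [428.3, 121.5, 24.3]
tcp_rot: [-2.839, 1.569, 1.99]
contact_force: [-0.6, -0.8, -1.8]
grip_width: 9.9
```

```bash
cat > chk.py <<'E'
# dish centre, tilt & ball check: fit dish outline rim in views against tool-predicted pose
from h import *
from scipy.optimize import least_squares
from scipy.spatial.transform import Rotation as R
import sys
o=get_obs();T=o["tool_pos"];M=R.from_euler("xyz",o["tcp_rot"]).as_matrix();th=np.arctan2(M[1,2],M[0,2])
u=np.array([-np.sin(th),np.cos(th),0]);C0=T+88*u;z0=T[2]-2  # dish underside
print(o["time"],T,"zang",np.degrees(th),o["contact_force"],o["moment"],o["grip_width"],"C",C0[:2])
V=[]
a=np.linspace(0,2*np.pi,120)
for n in("scene","side","wrist"):
    im=capture(n);np.save(f"pics/{n}_{sys.argv[1]}.npy",im);C=cam(n,o)
    for r,z in((58,40),(58,0)):
        cv2.polylines(im,[(proj(C,np.c_[C0[0]+r*np.cos(a),C0[1]+r*np.sin(a),0*a+z0+z])*16).astype(np.int32).reshape(-1,1,2)],True,(255,0,0),1,cv2.LINE_AA,4)
    cv2.circle(im,tuple((proj(C,[C0[0],C0[1],z0+21])[0]*16).astype(int)),32,(0,255,0),-1,cv2.LINE_AA,4)
    P=proj(C,[C0[0],C0[1],z0+20])[0].astype(int);h=38 if n!="wrist" else 130
    y0=max(P[1]-h,0);v=im[y0:y0+2*h,max(P[0]-h,0):P[0]+h];V.append(cv2.resize(v,(266,int(266*v.shape[0]/v.shape[1])),interpolation=cv2.INTER_CUBIC))
h=min(v.shape[0] for v in V);cv2.imwrite(f"pics/chk_{sys.argv[1]}.png",np.hstack([v[:h] for v in V])[:,:,::-1])
E
python3 chk.py a
```

```text
18.9333 [428.3 121.5  24.3] zang -83.33679228517778 [-0.6 -0.8 -1.8] [-0.1  0.3  0.1] 9.8619527315605 C [515.7 131.7]
```

No views remain, so I check numerically: fit the sag angle φ about the jaw axis from silhouettes, and find the ball.

```bash
cat > tilt.py <<'E'
from h import *
from scipy.optimize import minimize_scalar
from scipy.spatial.transform import Rotation as R
import sys
def run(tag=None,zg=2.0):
    o=get_obs();T=o["tool_pos"];M=R.from_euler("xyz",o["tcp_rot"]).as_matrix();th=np.arctan2(M[1,2],M[0,2])
    u=np.array([-np.sin(th),np.cos(th),0]);n=np.array([np.cos(th),np.sin(th),0])
    print(o["time"],T,"zang",np.degrees(th),"hdl",np.degrees(np.arctan2(-u[1],-u[0])),"F",o["contact_force"],"C",(T+88*u)[:2],o["grip_width"])
    a=np.linspace(0,2*np.pi,240,endpoint=False);G=np.r_[T[:2],T[2]-zg+45]
    def pts(r,z,f):
        L=np.outer(r*np.cos(a)+88,u)+np.outer(r*np.sin(a),n)+np.outer(0*a,u);L[:,2]=z-45
        return G+R.from_rotvec(f*n).apply(L)  # f>0 about n: far side goes down/up (calibrated below)
    for nm in("scene","side","wrist"):
        im=capture(nm);C=cam(nm,o);g=cv2.GaussianBlur(im,(3,3),0).min(2).astype(float)
        # outer rim edge: gradient of brightness across r=58 top rim, parameter f; keep only image-inside & away from handle
        keep=np.cos(a)>(-.9 if nm!="wrist" else -.3)
        if nm!="wrist":keep&=((pts(58,40,0)-G-88*u)@(C[1][:3,3]-G)<0)  # far arc: rim against the background
        def s(f):
            def samp(r,z):
                p=proj(C,pts(r,z,f))[keep].astype(np.float32);return cv2.remap(g.astype(np.float32),p[:,:1],p[:,1:],1)
            return -np.median(samp(56,40)-samp(60.5,40))
        F=np.radians(np.arange(-8,8.1,.5));S=np.array([s(f) for f in F]);k=S.argmin();print(nm,"tilt",np.degrees(F[k]),(-S[max(k-3,0):k+4]).round(0))
        p=proj(C,G+88*u+[0,0,21-45])[0]
        if nm=="wrist":
            y,x=p.round().astype(int);x,y=int(round(p[0])),int(round(p[1]));h=50;sub=np.ascontiguousarray(cv2.cvtColor(im,cv2.COLOR_RGB2GRAY)[max(y-h,0):y+h,x-h:x+h])
            c=cv2.HoughCircles(cv2.resize(sub,None,fx=2,fy=2),cv2.HOUGH_GRADIENT,1,40,param1=120,param2=18,minRadius=20,maxRadius=60)
            print("ball pred",p,"hough",None if c is None else [(x-h+q[0]/2,max(y-h,0)+q[1]/2,q[2]/2) for q in c[0][:3]])
    # direction sense of f
    print("centre z change per +1deg",(pts(0,40,np.radians(1))-pts(0,40,0))[0,2])
run()
E
python3 tilt.py
```

```text
19.0833 [428.2 121.5  24.2] zang -83.33519476063684 hdl -173.33519476063682 F [-0.3  1.  -1.1] C [515.6 131.7] 10.138314739017037
scene tilt -0.5 [71. 71. 72. 72. 72. 71. 71.]
side tilt 0.0 [26. 30. 34. 34. 32. 31. 30.]
wrist tilt -8.0 [0. 0. 0. 0.]
ball pred [265.1  60. ] hough [(np.float32(265.25), np.float32(60.25), np.float32(26.2))]
centre z change per +1deg 1.5365732906989962
```

The ball is found at (265.3,60.3) against a prediction of (265.1,60.0) for a level, lifted dish, and the side and scene tilt is about 0°. I lift on straight up to about 90 mm in total.

carry_out(
  rows=[
    [0, 0, 0.5, 0],
    [0, 0, 2, 0],
    [0, 0, 4.5, 0],
    [0, 0, 8, 0],
    [0, 0, 12.5, 0],
    [0, 0, 17.5, 0],
    [0, 0, 23, 0],
    [0, 0, 29, 0],
    [0, 0, 35, 0],
    [0, 0, 41, 0],
    [0, 0, 47, 0],
    [0, 0, 53, 0],
    [0, 0, 59, 0],
    [0, 0, 64.5, 0],
    [0, 0, 69.5, 0],
    [0, 0, 73.5, 0],
    [0, 0, 76.5, 0],
    [0, 0, 78.5, 0],
    [0, 0, 79.5, 0],
    [0, 0, 80, 0],
  ],
)

```text
time: 20.9
tool_pos: [428.1, 121.5, 104.2]
tcp_rot: [-2.653, 1.569, 2.176]
contact_force: [-0.3, 1.1, -3.1]
grip_width: 9.7
```

```bash
python3 tilt.py
python3 - <<'E'
import numpy as np
from plant import get_obs
# arc about stand axis (515.5,131.6): handle -173.3 -> -83.3, smooth profile over 60 rows
N=58;t=np.linspace(0,1,N+1);s=90*(t-np.sin(2*np.pi*t)/(2*np.pi))
T=get_obs()["tool_pos"][:2];C=np.array([515.5,131.6]);d=T-C
def pos(s):
    c,q=np.cos(np.radians(s)),np.sin(np.radians(s));return C+np.array([c*d[0]-q*d[1],q*d[0]+c*d[1]])
for a,b in((0,20),(20,39),(39,58)):
    print([[round(float(x),1) for x in (*(pos(s[k])-pos(s[a])),0,s[k]-s[a])] for k in range(a+1,b+1)])
E
```

```text
20.9 [428.1 121.5 104.2] zang -83.33625408032844 hdl -173.33625408032844 F [-0.3  1.1 -3.1] C [515.5 131.7] 9.653086211881554
scene tilt -1.5000000000000002 [69. 69. 70. 71. 71. 71. 70.]
side tilt 2.0 [13. 12. 14. 15. 14. 11.  9.]
wrist tilt -8.0 [0. 0. 0. 0.]
ball pred [265.1  60. ] hough [(np.float32(264.25), np.float32(60.25), np.float32(25.6))]
centre z change per +1deg 1.536573290698982
[[0.0, -0.0, 0.0, 0.0], [0.0, -0.0, 0.0, 0.0], [0.0, -0.1, 0.0, 0.1], [0.0, -0.3, 0.0, 0.2], [0.1, -0.6, 0.0, 0.4], [0.1, -1.0, 0.0, 0.6], [0.2, -1.5, 0.0, 1.0], [0.3, -2.3, 0.0, 1.5], [0.4, -3.2, 0.0, 2.1], [0.6, -4.4, 0.0, 2.9], [0.9, -5.7, 0.0, 3.8], [1.2, -7.3, 0.0, 4.8], [1.6, -9.1, 0.0, 6.0], [2.0, -11.2, 0.0, 7.4], [2.7, -13.5, 0.0, 9.0], [3.4, -16.0, 0.0, 10.7], [4.3, -18.8, 0.0, 12.6], [5.4, -21.7, 0.0, 14.6], [6.7, -24.9, 0.0, 16.8], [8.2, -28.2, 0.0, 19.2]]
[[1.7, -3.4, 0.0, 2.5], [3.7, -6.9, 0.0, 5.1], [6.0, -10.5, 0.0, 7.8], [8.5, -14.0, 0.0, 10.7], [11.2, -17.6, 0.0, 13.6], [14.2, -21.0, 0.0, 16.6], [17.5, -24.4, 0.0, 19.6], [20.9, -27.6, 0.0, 22.7], [24.6, -30.7, 0.0, 25.8], [28.4, -33.5, 0.0, 28.9], [32.3, -36.2, 0.0, 32.0], [36.4, -38.6, 0.0, 35.1], [40.4, -40.7, 0.0, 38.0], [44.5, -42.6, 0.0, 41.0], [48.6, -44.2, 0.0, 43.8], [52.5, -45.6, 0.0, 46.5], [56.4, -46.7, 0.0, 49.2], [60.1, -47.6, 0.0, 51.6], [63.7, -48.3, 0.0, 54.0]]
[[3.3, -0.5, 0.0, 2.2], [6.5, -0.9, 0.0, 4.2], [9.3, -1.2, 0.0, 6.1], [12.0, -1.3, 0.0, 7.9], [14.4, -1.4, 0.0, 9.4], [16.5, -1.4, 0.0, 10.8], [18.4, -1.3, 0.0, 12.0], [20.0, -1.3, 0.0, 13.1], [21.4, -1.2, 0.0, 14.0], [22.5, -1.1, 0.0, 14.7], [23.5, -1.0, 0.0, 15.3], [24.2, -1.0, 0.0, 15.8], [24.8, -0.9, 0.0, 16.2], [25.2, -0.9, 0.0, 16.5], [25.5, -0.8, 0.0, 16.6], [25.6, -0.8, 0.0, 16.7], [25.7, -0.8, 0.0, 16.8], [25.7, -0.8, 0.0, 16.8], [25.7, -0.8, 0.0, 16.8]]
```

Still level with the ball centred. I'll turn in three eased 30° legs about the stand axis.

```bash
cat > leg.py <<'E'
import numpy as np,sys
from plant import get_obs
A=float(sys.argv[1]);T=get_obs()["tool_pos"][:2];C=np.array([515.5,131.6]);d=T-C;g0=np.degrees(np.arctan2(d[1],d[0]));t=np.arange(1,19)/18;s=A*(t-np.sin(2*np.pi*t)/(2*np.pi))
r=[]
for k in np.r_[s,[A,A]]:
    g=np.radians(g0+k);p=C+87.9*np.array([np.cos(g),np.sin(g)])-T;r.append([round(float(p[0]),1),round(float(p[1]),1),0,round(float(k),1)])
print(r,g0)
E
python3 leg.py 30
```

```text
[[0.1, -0.0, 0, 0.0], [0.2, -0.4, 0, 0.3], [0.3, -1.3, 0, 0.9], [0.5, -3.0, 0, 2.0], [0.9, -5.5, 0, 3.6], [1.6, -8.9, 0, 5.9], [2.6, -12.9, 0, 8.6], [4.0, -17.5, 0, 11.7], [5.7, -22.2, 0, 15.0], [7.7, -26.9, 0, 18.3], [9.8, -31.1, 0, 21.4], [11.9, -34.8, 0, 24.1], [13.7, -37.7, 0, 26.4], [15.1, -39.8, 0, 28.0], [16.1, -41.2, 0, 29.1], [16.6, -42.0, 0, 29.7], [16.9, -42.2, 0, 30.0], [16.9, -42.3, 0, 30.0], [16.9, -42.3, 0, 30.0], [16.9, -42.3, 0, 30.0]] -173.37186493700864
```

carry_out(
  rows=[
    [0, 0, 0, 0],
    [0.1, -0.4, 0, 0.3],
    [0.3, -1.3, 0, 0.9],
    [0.5, -3.0, 0, 2.0],
    [0.9, -5.5, 0, 3.6],
    [1.6, -8.9, 0, 5.9],
    [2.6, -12.9, 0, 8.6],
    [4.0, -17.5, 0, 11.7],
    [5.7, -22.2, 0, 15.0],
    [7.7, -26.9, 0, 18.3],
    [9.8, -31.1, 0, 21.4],
    [11.9, -34.8, 0, 24.1],
    [13.7, -37.7, 0, 26.4],
    [15.1, -39.8, 0, 28.0],
    [16.1, -41.2, 0, 29.1],
    [16.6, -42.0, 0, 29.7],
    [16.9, -42.2, 0, 30.0],
    [16.9, -42.3, 0, 30.0],
    [16.9, -42.3, 0, 30.0],
    [16.9, -42.3, 0, 30.0],
  ],
)

```text
time: 22.72
tool_pos: [444.9, 79.2, 104.0]
tcp_rot: [-2.558, 1.569, 2.794]
contact_force: [-0.7, 0.2, -1.5]
grip_width: 10.0
```

```bash
python3 tilt.py; python3 leg.py 30
```

```text
22.7167 [444.9  79.2 104. ] zang -53.34056760971276 hdl -143.34056760971276 F [-0.7  0.2 -1.5] C [515.5 131.8] 10.02090278863919
scene tilt 0.0 [39. 45. 48. 49. 48. 48. 48.]
side tilt -6.000000000000001 [6. 6. 7. 7. 6. 6. 6.]
wrist tilt -8.0 [0. 0. 0. 0.]
ball pred [264.4  61.1] hough [(np.float32(263.75), np.float32(60.25), np.float32(25.0))]
centre z change per +1deg 1.536573290698982
[[0.0, -0.0, 0, 0.0], [0.3, -0.3, 0, 0.3], [0.8, -1.1, 0, 0.9], [1.8, -2.4, 0, 2.0], [3.5, -4.4, 0, 3.6], [5.7, -6.9, 0, 5.9], [8.6, -10.0, 0, 8.6], [12.1, -13.2, 0, 11.7], [16.0, -16.5, 0, 15.0], [20.0, -19.5, 0, 18.3], [24.0, -22.1, 0, 21.4], [27.6, -24.3, 0, 24.1], [30.6, -25.9, 0, 26.4], [32.9, -27.0, 0, 28.0], [34.4, -27.7, 0, 29.1], [35.3, -28.1, 0, 29.7], [35.6, -28.2, 0, 30.0], [35.7, -28.3, 0, 30.0], [35.7, -28.3, 0, 30.0], [35.7, -28.3, 0, 30.0]] -143.42600137074047
```

The first leg went to plan and the ball is still centred.

carry_out(
  rows=[
    [0, 0, 0, 0],
    [0.3, -0.3, 0, 0.3],
    [0.8, -1.1, 0, 0.9],
    [1.8, -2.4, 0, 2.0],
    [3.5, -4.4, 0, 3.6],
    [5.7, -6.9, 0, 5.9],
    [8.6, -10.0, 0, 8.6],
    [12.1, -13.2, 0, 11.7],
    [16.0, -16.5, 0, 15.0],
    [20.0, -19.5, 0, 18.3],
    [24.0, -22.1, 0, 21.4],
    [27.6, -24.3, 0, 24.1],
    [30.6, -25.9, 0, 26.4],
    [32.9, -27.0, 0, 28.0],
    [34.4, -27.7, 0, 29.1],
    [35.3, -28.1, 0, 29.7],
    [35.6, -28.2, 0, 30.0],
    [35.7, -28.3, 0, 30.0],
    [35.7, -28.3, 0, 30.0],
    [35.7, -28.3, 0, 30.0],
  ],
)

```text
time: 24.53
tool_pos: [480.5, 51.0, 104.0]
tcp_rot: [-2.553, 1.569, -2.96]
contact_force: [0.4, -0.7, -1.6]
grip_width: 9.5
```

```bash
python3 tilt.py; python3 leg.py 30
```

```text
24.5333 [480.5  51.  104. ] zang -23.339295920994548 hdl -113.33929592099456 F [ 0.4 -0.7 -1.6] C [515.4 131.8] 9.475588071404639
scene tilt 1.5000000000000002 [39. 41. 43. 44. 44. 42. 40.]
side tilt 0.0 [5. 6. 7. 8. 8. 8. 7.]
wrist tilt -8.0 [0. 0. 0. 0.]
ball pred [263.3  61.8] hough [(np.float32(263.25), np.float32(58.75), np.float32(24.25))]
centre z change per +1deg 1.536573290698982
[[0.0, -0.0, 0, 0.0], [0.4, -0.2, 0, 0.3], [1.2, -0.5, 0, 0.9], [2.8, -1.2, 0, 2.0], [5.2, -2.1, 0, 3.6], [8.4, -3.2, 0, 5.9], [12.4, -4.3, 0, 8.6], [17.1, -5.4, 0, 11.7], [22.1, -6.3, 0, 15.0], [27.1, -6.9, 0, 18.3], [31.8, -7.2, 0, 21.4], [36.0, -7.3, 0, 24.1], [39.4, -7.1, 0, 26.4], [42.0, -7.0, 0, 28.0], [43.7, -6.8, 0, 29.1], [44.6, -6.7, 0, 29.7], [44.9, -6.7, 0, 30.0], [45.0, -6.7, 0, 30.0], [45.0, -6.7, 0, 30.0], [45.0, -6.7, 0, 30.0]] -113.40771525895107
```

carry_out(
  rows=[
    [0, 0, 0, 0],
    [0.4, -0.2, 0, 0.3],
    [1.2, -0.5, 0, 0.9],
    [2.8, -1.2, 0, 2.0],
    [5.2, -2.1, 0, 3.6],
    [8.4, -3.2, 0, 5.9],
    [12.4, -4.3, 0, 8.6],
    [17.1, -5.4, 0, 11.7],
    [22.1, -6.3, 0, 15.0],
    [27.1, -6.9, 0, 18.3],
    [31.8, -7.2, 0, 21.4],
    [36.0, -7.3, 0, 24.1],
    [39.4, -7.1, 0, 26.4],
    [42.0, -7.0, 0, 28.0],
    [43.7, -6.8, 0, 29.1],
    [44.6, -6.7, 0, 29.7],
    [45.0, -6.7, 0, 30.0],
    [45.0, -6.7, 0, 30.0],
    [45.0, -6.7, 0, 30.0],
    [45.0, -6.7, 0, 30.0],
  ],
)

```text
time: 26.35
tool_pos: [525.5, 44.3, 104.1]
tcp_rot: [-2.563, 1.569, -2.447]
contact_force: [0.8, 0.0, -2.4]
grip_width: 9.8
```

```bash
python3 tilt.py
python3 - <<'E'
from h import *
# numeric re-check: cover on dome unchanged vs right after placing; speeds
for n in("scene","side"):
    a=np.load(f"pics/{n}7.npy").astype(int);b=capture(n).astype(int);P=proj(cam(n),[554,-150,62])[0].astype(int);s=np.s_[P[1]-18:P[1]+18,P[0]-24:P[0]+24];print(n,"dome area mean abs diff",abs(a[s]-b[s]).mean(),"rows x cols max",abs(a[s]-b[s]).max())
o=get_obs();print(abs(o["dq"]).max(),o["joint_positions"])
# does the handle really point along the lug? white-mask centroid of fin in wrist frame
im=capture("wrist");o=get_obs();print(im[190:256:12,235:295:4].min(2))
E
```

```text
26.35 [525.5  44.3 104.1] zang 6.653044610303192 hdl -83.34695538969682 F [ 0.8  0.  -2.4] C [515.3 131.7] 9.777511938532111
scene tilt 1.0 [38. 41. 44. 47. 46. 44. 43.]
side tilt -3.5 [6. 6. 7. 8. 6. 3. 2.]
wrist tilt -8.0 [0. 0. 0. 0.]
ball pred [262.   61.8] hough [(np.float32(266.25), np.float32(60.25), np.float32(27.4))]
centre z change per +1deg 1.536573290698982
scene dome area mean abs diff 4.294753086419753 rows x cols max 24
side dome area mean abs diff 5.336612654320987 rows x cols max 35
0.0014727437631735648 [-0.1  0.4  1.6 -0.   1.1 -0.2]
[[ 30  25  31  29  30 129 141 142 141 124  31  34  31  33  32]
 [ 30  30  28  32  30 142 164 164 164 146  33  30  33  32  32]
 [ 29  28  27  28  37 116 124 124 125 124  34  31  32  32  31]
 [110 121 121  99  58 157 227 228 229 217  52 116 120 120 109]
 [ 26 118 121  68  45 156 233 233 232 219  39  88 121 115  27]
 [ 43  62 120  31  44 201 234 234 225 193  34  37 120  45  40]]
```

Run:
```python
from h import *
a=np.load("pics/wrist_a.npy");b=capture("wrist");print(get_obs()["time"],get_obs()["contact_force"])
s=np.s_[0:190,90:440]
E=[((x.min(2)>100)[s]).astype(np.uint8) for x in(a,b)]
E=[cv2.morphologyEx(e,cv2.MORPH_CLOSE,np.ones((41,41),np.uint8)) for e in E]
for e in E:
    v,u=np.nonzero(e);print(e.sum(),"u",[ (np.nonzero(e[r])[0][[0,-1]]+90).tolist() for r in(20,60,100,140)],"bottom v at u=200,300:",[np.nonzero(e[:,c-90])[0][-1] for c in(180,200,320,340)])
for x in(a,b):
    c=cv2.HoughCircles(cv2.resize(cv2.cvtColor(x,7)[0:115,205:325],None,fx=2,fy=2),cv2.HOUGH_GRADIENT,1,40,param1=120,param2=18,minRadius=30,maxRadius=60);print("ball",None if c is None else c[0][:2]/2+[205,0,0])
```

```text
26.7 [ 0.7  0.5 -1.7]
44517 u [[131, 395], [129, 396], [90, 385], [90, 360]] bottom v at u=200,300: [np.int64(153), np.int64(167), np.int64(189), np.int64(159)]
42424 u [[132, 394], [131, 396], [141, 385], [167, 359]] bottom v at u=200,300: [np.int64(153), np.int64(168), np.int64(189), np.int64(158)]
ball [[263.2  61.8  24.1]]
ball [[266.2  60.2  27.1]]
```

The rim outline in the wrist frame is within about 1-2 px of where it was just after the lift, and the ball is still in the middle. I hand in.

```bash
python3 -c "
from plant import *
print(close_job())"
```

```text
the job is handed in; nothing more can be done
None
```

I've handed the job in at about 26.7 s with the arm holding the dish over its stand. The cover is balanced on the dome's crown.

**What I did**
- I lifted the cover by its knob and set it on the crown of the upturned bowl.
- I gripped the dish by its handle and lifted it about 90 mm straight up. I then turned it 90° counter-clockwise about the stand's axis, in three eased legs.

**Last checks**
- **Cover:** in pictures after release it fitted the outline of a level disc centred on the crown, from two cameras. At the end that area had changed only by small lighting and noise differences.
- **Handle:** it points at -83.35°, against the lug's measured -83.3°. The dish's centre is within about 1 mm of the stand's axis.
- **Level and ball:** in the wrist camera the dish rim is within about 2 px of where it was just after the lift. The ball is about 4 px from its predicted middle, roughly 2 mm. The arm is still, and the grip opening is 9.8 mm on the 10 mm handle.

**What failed or disagreed**
- **First knob grasp:** it closed on nothing. The real fingertips are about 25 mm above the reported TCP, so I went lower and it held.
- **Tilt fits:** the side camera's last fit gave -3.5° on very weak contrast, while the scene camera's gave +1°. The wrist version never worked. I relied on the unchanged rim and ball instead.
- **Picture limit:** the 12-picture limit was reached before the dish lift, so I checked everything after that by numbers only.

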